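Settle the rocking stone cast flat on the plate

ROBOT

A 6-joint arm with a two-finger parallel gripper is mounted at the origin on the work surface. World frame = base frame: x ahead of the robot, y to its left, z up, the work surface at z = 0. Lengths are in m, angles in rad, forces in N, time in s.
With the tool pointing down it reaches from about 0.25 to 0.8 m from the base axis. Payload 8.5 kg.
Tool frame: the origin (TCP) lies midway between the tips of the shut fingers; the grasp point (between the pads) lies 19 mm behind it; z points along the fingers, y is the direction in which the jaws open and shut (so a half turn about z gives the same grasp; the last joint's range is limited). The gripper opens to 85 mm and grips with 20 to 120 N. Pads are 22 mm wide; open, the fingers measure 114 mm over their backs; the gripper's body (76 mm by 85 mm) begins 54 mm behind the grasp point. The pads swing forward as they close: fully open they stand 13 mm farther back than shut.
Start: joints at [-1.121, 0.238, -0.013, 1.319, 0, 1.571], TCP at [0.228, -0.473, 0.231] pointing down, gripper open.
Joint ranges: [-2.66, 2.66], [-1.03, 1.9], [-1.14, 1.46], [-1.82, 2.27], [-1.45, 1.34], [-3.14, 3.14]. Speed limits (rad/s): [2.22, 2.22, 2.79, 3.14, 3.14, 3.14].

INTERFACE

Orientations are given as a unit quaternion [x, y, z, w].
In Python, from plant import arm gives the robot as it stands. The module is installed in compiled form; this text tells all that it offers. Calls block until the motion is done:
- arm.move_to(position, orientation): joint-space move of the TCP to a pose.
- arm.move_straight(position, attitude=None, vel=0.15): straight line of the TCP; attitude=None keeps the orientation; vel is the mean speed in m/s.
- arm.move_joints(angles): joint-space move.
- arm.set_gripper(opening, force=None): finger opening in m; force is the grip in N (None keeps the last); returns when the fingers have stopped.
- arm.hold(seconds).
- arm.solve_ik(position, orientation): joint angles nearest the present ones, or None.
- arm.grab_frame(name): name is "scene" or "top"; returns a dict with "img" (384x512x3 uint8, red, green, blue), "fov_y" (degrees; the focal length in pixels is half the picture's height over the tangent of half this angle, whatever the lens; pixels are square), "cx", "cy" (the principal point, pixels), "view" (4x4, takes a point from world to camera coordinates). Camera axes: x right, y down, z forward; pixel columns grow to the right and rows downward; lengths in m; the calibration is good to about 2 mm. A picture is of the moment at which its call begins. There is no depth.
A pose or a line that the arm cannot do raises arm.MotionError and nothing moves.
- arm.finish_job(): hands the job in, once; it reports no verdict.
Trained networks look in the newest picture that a camera, given by its name, has taken for a name from the list of things; names that differ only in an ending like _2 or _b are one class to them, and where a whole thing is asked for, a point or a joint stands for the part that bears it (a point fixed in the world has none). Each returns a list of dicts, best first, with "score" (0 to 1); they miss things now and then, are a little off and sometimes report something else, mostly with a low value. They report only what shows in the picture. A call takes as long as a camera call. They do not tell look-alikes from the thing itself.
- arm.boxes_of(camera, label): "location" ([column, row] in pixels, amid what is visible of it).
- arm.trace(camera, label): "region" (384x512 bool, what is visible of it) and "location" ([column, row] in pixels, amid what is visible of it).
- arm.spot_point(camera, label): "location" ([column, row] in pixels: a listed point, or the origin of a listed thing).
Readings, each from a call of its own:
- arm.read_t(): time.
- arm.read_joints(): joint angles.
- arm.read_dq(): joint speeds.
- arm.read_tau(): joint torques, N m.
- arm.read_tool_pos(): TCP position.
- arm.read_orientation(): TCP orientation.
- arm.read_wrist_force(): force on the tool from outside, world axes, zero at the start.
- arm.read_torque(): the same for the moment, N m.
- arm.read_gripper_width(): finger opening in m.
Only numpy, scipy, OpenCV 4.12 (cv2) and the standard library are available. Lean on these libraries where they do the work, as an engineer would, in place of code of your own. Each camera call takes 0.05 s, during which the arm holds its last target.

TASK

The small half-jaw stone cast has been left tipped back on its rounded heel and rocks there. Steady it and stand it on its flat base, teeth up, in the middle of the square metal plate, and let go. Leave the full-arch cast and the steel ring where they are.

Things in the scene. Friction and masses are not known exactly. Their poses are not given: they have to be found in the camera images.
- quad_cast: Stone half-jaw cast, 36 mm wide, 62 long, 46 high + 9 mm teeth (one row on top). Origin: centre of flat base (x -23 to 23 mm); +x heel to toe, y square to the flat sides, +z to teeth. Heel: arc R 45 about (x 6, z 34). Mass centre (-11, 0, 24) mm, best grip there. 0.19 kg. Starts loose on the heel, toe up, base about 58 deg from level, origin 22 mm up; swings back to that unless below 25 deg.
- plate_top (a point): The square metal plate, 110 x 110 x 8 mm, fixed flat on the bench. This point is the centre of its top face, 8 mm above the bench; z is up, x and y run along its sides.
- arch_cast: Bystander: a full-arch cast of the same buff stone sitting flat, about 63 x 64 mm and 39 mm high, with a horseshoe of teeth on top. Origin: near the centre of its underside, z up. Leave it alone.
- casting_ring: Bystander: an open steel ring (a short tube) standing upright, 64 mm outside diameter, 55 mm high. Origin: centre of its underside, z up. Leave it alone.
Not all that is in view belongs to the job. What is shaped like the quad_cast but purple is not meant. There is more than one size of the part that bears plate_top; the job needs the smaller.

How it is judged:
By the outcome, as a careful person would: the job done as asked, in the order asked, and still so for the second after the job is handed in, with the robot touching nothing.
It also fails if it takes over 37 s, if anything falls off the work surface, if the arm or the gripper's body presses on something with over 40 N, if the wrist force passes 120 N, or if a joint passes its speed limit or range.

## Working session

There is one attempt and no reset: what is moved stays moved. The work goes in short steps, each a Python script; the robot and the scene stay as the last script left them, time stands still between calls to the robot, and variables do not carry over. Pictures are saved under pics/ and viewed, and the job is handed in when it is done.

```bash
mkdir -p pics; python3 - <<'E'
from plant import arm
import cv2,numpy as np,pickle
d={}
for n in ["scene","top"]:
    f=arm.grab_frame(n); d[n]=f
    cv2.imwrite(f"pics/{n}0.png",f["img"][:,:,::-1])
    print(n,f["fov_y"],f["cx"],f["cy"],np.round(f["view"],4).tolist())
    for l in ["quad_cast","plate_top","arch_cast","casting_ring"]:
        print(l,[(np.round(r["location"],1).tolist(),round(r["score"],2)) for r in arm.spot_point(n,l)])
pickle.dump(d,open("f0.pkl","wb"))
print(arm.read_t())
E
```

```text
scene 44.37494824369546 255.852014917119 187.95088454715722 [[-0.4157, 0.9094, 0.0102, 0.2343], [0.7121, 0.3325, -0.6184, -0.3458], [-0.5658, -0.2498, -0.7858, 1.3759], [0.0, 0.0, 0.0, 1.0]]
quad_cast [([205.6, 140.7], 0.97), ([213.3, 118.9], 0.79)]
plate_top [([231.4, 217.0], 0.95), ([125.9, 226.5], 0.88)]
arch_cast [([349.4, 204.1], 0.98)]
casting_ring [([291.6, 172.8], 0.59)]
top 56.728762910816 250.23923481941048 189.30939844519602 [[0.0128, -0.9994, 0.0318, -0.0205], [-0.9878, -0.0176, -0.1546, 0.5353], [0.1551, -0.0294, -0.9875, 0.7958], [0.0, 0.0, 0.0, 1.0]]
quad_cast [([327.9, 234.1], 0.79), ([331.1, 263.3], 0.7)]
plate_top [([340.9, 120.9], 0.69), ([263.2, 161.7], 0.6)]
arch_cast [([165.7, 224.4], 0.93)]
casting_ring [([230.6, 234.6], 0.58), ([264.2, 165.5], 0.48), ([328.0, 233.9], 0.36)]
0.5
```

View pics/scene0.png

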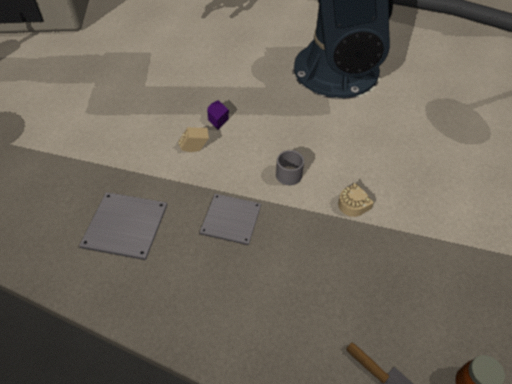

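View pics/top0.png

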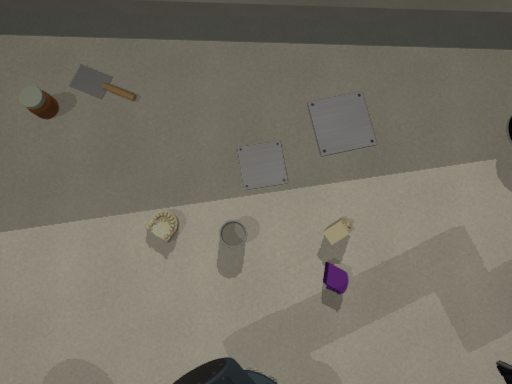

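The small plate is at scene (231,217) and top (263,165). The buff cast is at scene (195,138) and top (338,231). The purple look-alike lies nearer the base. I'll zoom in next.

```bash
cat > h.py <<'E'
import numpy as np,cv2,pickle
from scipy.optimize import least_squares
def K(f):
    h=f["img"].shape[0]; fl=h/2/np.tan(np.radians(f["fov_y"])/2)
    return fl
def proj(f,P):
    P=np.atleast_2d(P); c=P@f["view"][:3,:3].T+f["view"][:3,3]
    return np.c_[f["cx"]+K(f)*c[:,0]/c[:,2],f["cy"]+K(f)*c[:,1]/c[:,2]]
def ray(f,uv):
    R=f["view"][:3,:3];t=f["view"][:3,3]
    d=R.T@np.array([(uv[0]-f["cx"])/K(f),(uv[1]-f["cy"])/K(f),1]); return -R.T@t,d
def atz(f,uv,z):
    o,d=ray(f,uv); return o+d*(z-o[2])/d[2]
def tri(f1,u1,f2,u2):
    g=lambda P:np.r_[(proj(f1,P)-u1).ravel(),(proj(f2,P)-u2).ravel()]
    s=least_squares(g,atz(f1,u1,0.02)); return s.x,s.fun
E
python3 - <<'E'
from h import *
d=pickle.load(open("f0.pkl","rb"));s,t=d["scene"],d["top"]
print("plate",atz(s,(231.4,217),.008),atz(t,(263.2,163.7),.008),atz(t,(263.2,161.7),.008))
print("quad",tri(s,(205.6,140.7),t,(327.9,234.1)))
print("arch",tri(s,(349.4,204.1),t,(165.7,224.4)),"ring",tri(s,(291.6,172.8),t,(230.6,234.6)))
a=cv2.resize(s["img"][95:175,160:250],None,fx=6,fy=6,interpolation=cv2.INTER_CUBIC)
cv2.imwrite("pics/sc.png",a[:,:,::-1])
a=cv2.resize(t["img"][205:305,300:380],None,fx=6,fy=6,interpolation=cv2.INTER_CUBIC)
cv2.imwrite("pics/tc.png",a[:,:,::-1])
a=cv2.resize(t["img"][130:200,225:300],None,fx=6,fy=6,interpolation=cv2.INTER_CUBIC)
cv2.imwrite("pics/tp.png",a[:,:,::-1])
E
```

```text
plate [ 0.60221168 -0.04184276  0.008     ] [ 0.60587136 -0.04463134  0.008     ] [ 0.61096065 -0.04459465  0.008     ]
quad (array([ 0.43353951, -0.19775915,  0.02285552]), array([-0.59357856, -0.14794504, -0.55530249,  0.18954639]))
arch (array([0.45327798, 0.18635173, 0.00358858]), array([ 1.22009532, -0.01363558,  1.23376041, -0.33932338])) ring (array([0.4300381 , 0.0321843 , 0.01128275]), array([ 0.09592866,  0.00847293,  0.09293016, -0.02793836]))
```

View pics/sc.png

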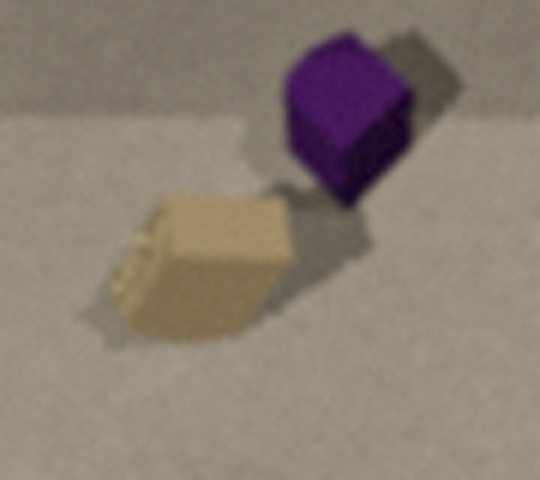

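View pics/tc.png

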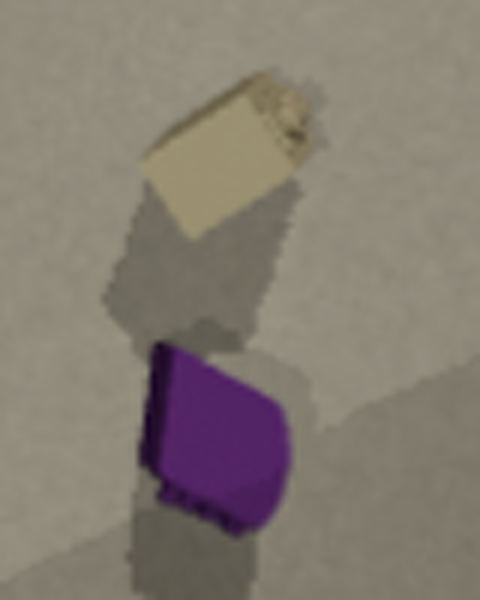

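View pics/tp.png

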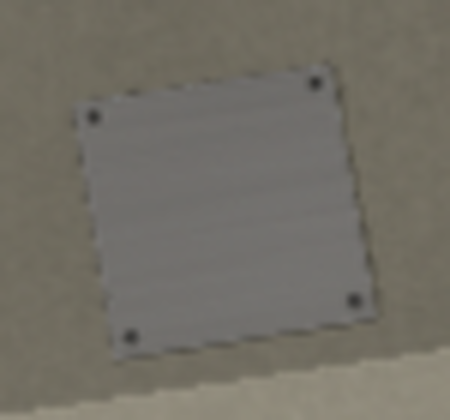

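The large buff quadrilateral is the toe face: base edge on the left and teeth to the upper right in the top crop. The purple part is close by. I'll fit the pose from the corners.

```bash
cat >> h.py <<'E'
def Rc(psi,th):
    h=np.array([np.cos(psi),np.sin(psi),0]);z=np.array([0,0,1.])
    x=np.cos(th)*h+np.sin(th)*z; zz=-np.sin(th)*h+np.cos(th)*z
    return np.c_[x,np.cross(zz,x),zz]
def model():
    zs=np.linspace(0,46,12); arc=[(6-np.sqrt(45**2-(z-34)**2),z) for z in zs]
    p=arc+[(23,46),(23,0)]
    return np.array([(x,y,z) for y in(-18,18) for x,z in p])/1000
E
python3 - <<'E'
from h import *
d=pickle.load(open("f0.pkl","rb"));s,t=d["scene"],d["top"]
def px(l,o): return (np.array(l,float)+.5)/6-.5+np.array(o)
tp=px([(193,240),(143,158),(298,178),(247,97)],(300,205))
sp=px([(285,200),(292,258),(168,198),(180,255)],(160,95))
M=np.array([(23,18,0),(23,-18,0),(23,18,46),(23,-18,46)])/1000
def g(p,free=True):
    P=M@Rc(p[3],p[4]).T+p[:3]
    return np.r_[(proj(t,P)-tp).ravel(),(proj(s,P)-sp).ravel(),(p[4]-np.radians(58))/np.radians(2),(p[2]-.022)/.001]
r=least_squares(g,[.434,-.198,.022,np.arctan2(.81,-.58),np.radians(58)])
print(r.x,np.degrees(r.x[3:]),r.fun.round(1))
np.save("pose.npy",r.x)
R=Rc(*r.x[3:]);print("com",r.x[:3]+R@[-.011,0,.024])
for f,n,o,w in((s,"s",(160,95),(90,80)),(t,"t",(300,205),(80,100))):
    a=cv2.resize(f["img"][o[1]:o[1]+w[1],o[0]:o[0]+w[0]],None,fx=6,fy=6,interpolation=cv2.INTER_CUBIC)
    P=(proj(f,model()@R.T+r.x[:3])-o+.5)*6
    hl=cv2.convexHull(P.astype(np.int32)); a=np.ascontiguousarray(a)
    cv2.polylines(a,[hl],True,(255,0,0)); cv2.imwrite(f"pics/fit{n}.png",a[:,:,::-1])
# plate
sc=px([(93,117),(315,83),(354,300),(130,336)],(225,130))
W=np.array([atz(t,u,.008) for u in sc]);print("plate screws top",W.round(4).tolist(),W.mean(0))
b=s["img"][180:260,190:275]
cv2.imwrite("pics/sp.png",cv2.resize(b,None,fx=6,fy=6,interpolation=cv2.INTER_CUBIC)[:,:,::-1])
# purple nearest pts
for u in [(160,345),(285,400),(145,465)]: print("purple",atz(t,px([u],(300,205))[0],.03))
for u in [(350,205),(288,150)]: print("purple s",atz(s,px([u],(160,95))[0],.0))
E
```

```text
[ 0.43214439 -0.20301379  0.02103209  2.20047459  1.09479228] [126.07790678  62.72697685] [ 0.9 -0.9 -0.1  0.   0.  -1.1 -1.1 -0.5 -1.   0.6 -0.1  1.2  1.1 -3.1
  0.8 -2.1  2.4 -1. ]
com [ 0.44767478 -0.22432852  0.02225247]
plate screws top [[0.642, 0.0134, 0.008], [0.6587, -0.0791, 0.008], [0.5667, -0.0954, 0.008], [0.55, -0.0033, 0.008]] [ 0.60436138 -0.04111402  0.008     ]
purple [ 0.36893698 -0.1920685   0.03      ]
purple [ 0.34857235 -0.2404516   0.03      ]
purple [ 0.32353105 -0.1853234   0.03      ]
purple s [ 0.36340858 -0.19966783  0.        ]
purple s [ 0.34466479 -0.24001745  0.        ]
```

View pics/fits.png

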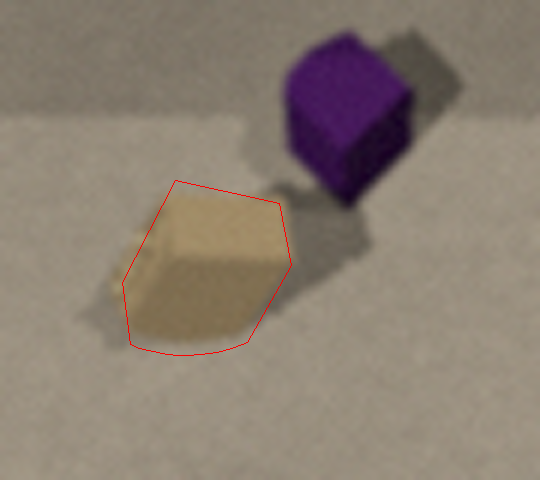

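View pics/fitt.png

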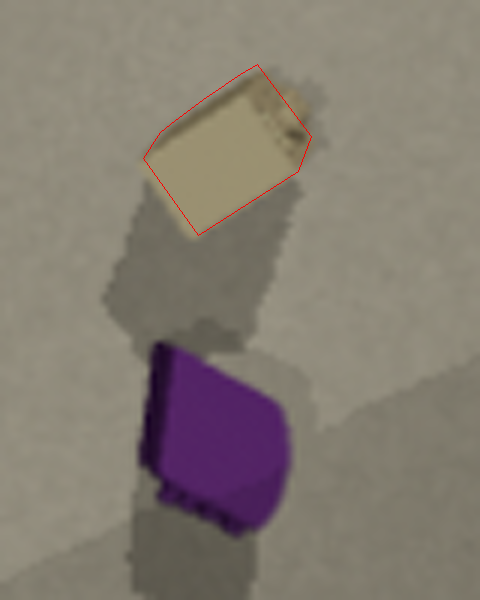

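View pics/sp.png

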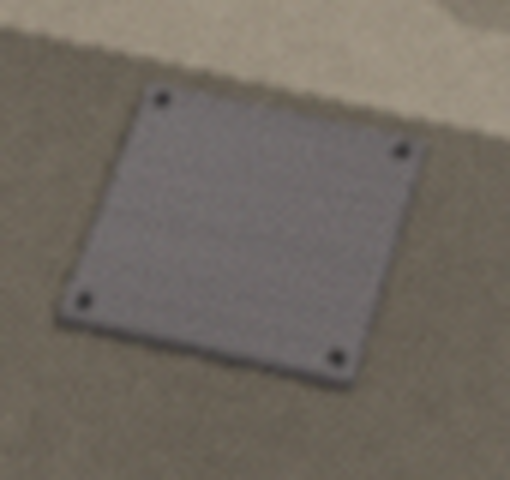

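The scene fit is off by about 3 px. The cast may still be rocking, since the two pictures were taken 0.25 s apart. I'll check for motion and refit on whole outlines.

```bash
python3 - <<'E'
from plant import arm
from h import *
d={}
for i in range(3):
    for n in ["scene","top"]:
        f=arm.grab_frame(n); f["t"]=arm.read_t(); d[n,i]=f
for n in ["scene","top"]:
    f=arm.grab_frame(n);d[n,3]=f
    tr=arm.trace(n,"quad_cast"); d[n,"tr"]=tr
    print(n,[(r["location"],r["score"],r["region"].sum()) for r in tr])
pickle.dump(d,open("f1.pkl","wb"))
d0=pickle.load(open("f0.pkl","rb"))
for n in ["scene","top"]:
    sl=(slice(115,165),slice(165,235)) if n=="scene" else (slice(205,250),slice(310,365))
    for i in range(4): print(n,i,np.abs(d[n,i]["img"][sl].astype(int)-d0[n]["img"][sl]).mean().round(2))
    o=(160,95) if n=="scene" else (300,205)
    a=np.ascontiguousarray(cv2.resize(d[n,3]["img"][o[1]:o[1]+80,o[0]:o[0]+90],None,fx=7,fy=7,interpolation=cv2.INTER_CUBIC))
    for r in d[n,"tr"][:2]:
        m=cv2.resize(r["region"][o[1]:o[1]+80,o[0]:o[0]+90].astype(np.uint8),None,fx=7,fy=7,interpolation=cv2.INTER_NEAREST)
        c,_=cv2.findContours(m,0,1);cv2.drawContours(a,c,-1,(0,255,0))
    cv2.imwrite(f"pics/tr_{n}.png",a[:,:,::-1])
print(arm.read_t())
E
```

```text
scene [([219.5, 112.1], 0.81, np.int64(463)), ([192.2, 142.1], 0.56, np.int64(566))]
top [([336.4, 231.4], 0.84, np.int64(458)), ([334.8, 278.0], 0.66, np.int64(598))]
scene 0 2.05
scene 1 1.76
scene 2 1.77
scene 3 1.78
top 0 0.41
top 1 0.75
top 2 0.72
top 3 0.68
1.0
```

View pics/tr_scene.png

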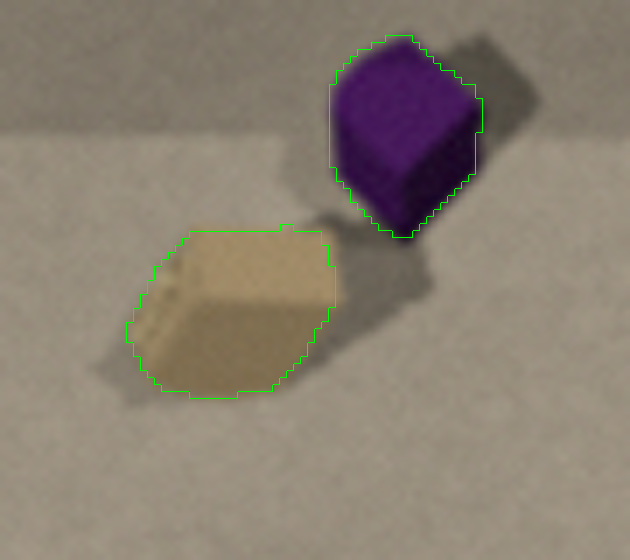

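View pics/tr_top.png

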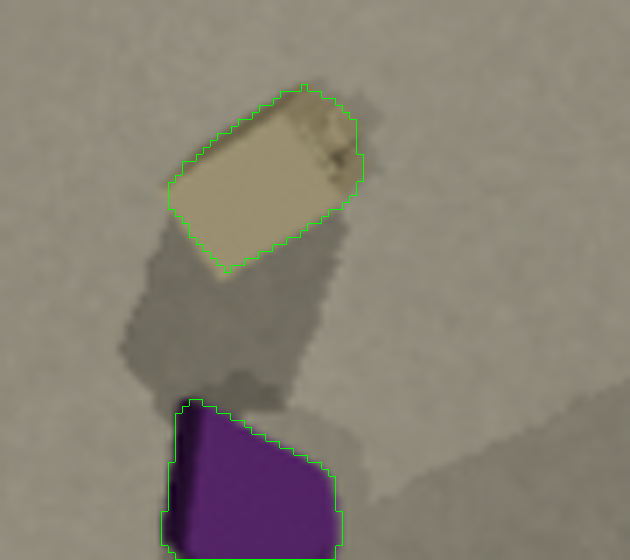

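```bash
cat > fit2.py <<'E'
from h import *
d=pickle.load(open("f1.pkl","rb"));s,t=d["scene",3],d["top",3]
def px(l,o,k): return (np.array(l,float)+.5)/k-.5+np.array(o)
tp=px([(222,278),(167,185),(345,205),(288,113)],(300,205),7)
sp=px([(327,231),(336,303),(193,231),(207,300)],(160,95),7)
M=np.array([(23,18,0),(23,-18,0),(23,18,46),(23,-18,46)])/1000
def run(ws,wt,thp,name):
    def g(p):
        th=p[3]; hz=.045-(.006*np.sin(th)+.034*np.cos(th))
        P=M@Rc(p[2],th).T+[p[0],p[1],hz]
        off=p[4:6]
        return np.r_[wt*(proj(t,P)-tp).ravel(),ws*(proj(s,P)+off-sp).ravel(),(th-np.radians(58))/thp,off/1.0]
    r=least_squares(g,[.434,-.198,2.2,1.0,0,0]);print(name,r.x.round(4),np.degrees(r.x[2:4]).round(1),r.fun.round(1));return r.x
run(1,0,9,"scene");run(0,1,9,"top");run(1,1,9,"both");run(1,1,.02,"both58")
E
python3 fit2.py
```

```text
scene [ 4.3710e-01 -1.9280e-01  2.1960e+00  1.3671e+00 -7.0000e-04  2.8500e-02] [125.8  78.3] [ 0.  -0.  -0.  -0.  -0.  -0.  -0.  -0.  -0.2 -0.1  0.5  0.1  0.  -0.4
 -0.3  0.3  0.  -0.   0. ]
top [ 0.4265 -0.1916  2.1147  1.437   0.      0.    ] [121.2  82.3] [ 0.2  0.2 -0.3 -0.3  0.2  0.3 -0.2 -0.2  0.  -0.   0.  -0.   0.  -0.
  0.  -0.   0.   0.   0. ]
both [ 0.4282 -0.1943  2.1511  1.3553 -1.08    2.2541] [123.2  77.7] [ 0.7 -0.2 -0.3 -0.3  0.4 -0.5 -0.4 -0.8  0.4 -0.2  0.4 -0.1  0.7 -1.3
 -0.4 -0.6  0.  -1.1  2.3]
both58 [ 0.4327 -0.2038  2.213   1.0386 -0.8537  1.2323] [126.8  59.5] [ 1.5 -0.5 -0.1  0.1  0.3 -0.5 -1.3 -0.3 -1.1  1.8 -0.2  1.9  1.1 -2.8
  1.  -2.2  1.3 -0.9  1.2]
```

Each camera alone suggests a tilt near 78°, but together they disagree, which fits rocking. I'll take a fast series.

```bash
python3 - <<'E'
from plant import arm
from h import *
fr=[]
for i in range(8):
    for n in("scene","top"):
        f=arm.grab_frame(n);fr.append((n,arm.read_t(),f))
pickle.dump(fr,open("f2.pkl","wb"))
d0=pickle.load(open("f0.pkl","rb"));d1=pickle.load(open("f1.pkl","rb"))
for n in("scene","top"):
    o=(165,110) if n=="scene" else (310,210)
    L=[d0[n]["img"]]+[d1[n,i]["img"] for i in range(4)]+[f["img"] for m,_,f in fr if m==n]
    ref=L[-1]
    print(n,[float(np.abs(a[o[1]:o[1]+50,o[0]:o[0]+65].astype(int)-ref[o[1]:o[1]+50,o[0]:o[0]+65]).mean().round(2)) for a in L])
    tiles=[cv2.resize(L[k][o[1]:o[1]+50,o[0]:o[0]+65],None,fx=4,fy=4,interpolation=cv2.INTER_CUBIC) for k in (0,1,4,6,9,12)]
    cv2.imwrite(f"pics/ser_{n}.png",np.vstack([np.hstack(tiles[:3]),np.hstack(tiles[3:])])[:,:,::-1])
print(fr[0][1],fr[-1][1])
E
```

```text
scene [2.02, 1.89, 1.94, 2.06, 1.93, 2.2, 1.95, 1.88, 1.94, 1.83, 2.12, 2.16, 0.0]
top [0.41, 0.32, 0.58, 0.56, 0.7, 0.91, 0.39, 0.5, 0.45, 0.6, 0.99, 0.77, 0.0]
1.05 1.8
```

View pics/ser_scene.png

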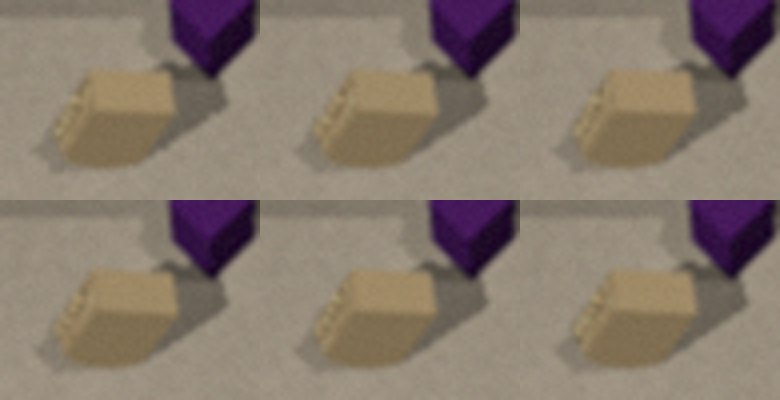

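View pics/ser_top.png

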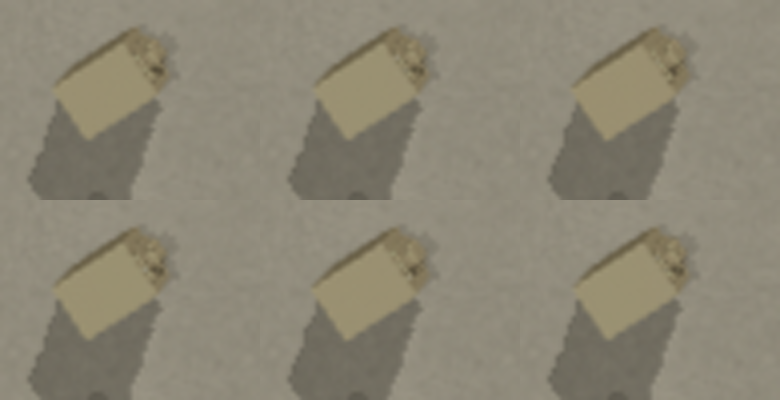

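The series shows no motion, so the cast is at rest. The base edge in the scene (335,303 to 270,392) gives about 60°, while the toe face gives about 78°. So the toe face must slope back relative to the base. I'll refit with that taper.

```bash
cat > fit3.py <<'E'
from h import *
d=pickle.load(open("f1.pkl","rb"));s,t=d["scene",3],d["top",3]
def px(l,o,k): return (np.array(l,float)+.5)/k-.5+np.array(o)
tp=px([(222,278),(167,185),(345,205),(288,113)],(300,205),7)
sp=px([(327,231),(336,303),(193,231),(207,300),(270,393),(145,372)],(160,95),7)
def mesh(tx):
    zs=np.linspace(0,46,12); arc=[(6-np.sqrt(45**2-(z-34)**2),z) for z in zs]
    p=arc+[(tx*1000,46),(23,0)]
    return np.array([(x,y,z) for y in(-18,18) for x,z in p])/1000
def pose(p):
    th=p[3]; hz=.045-(.006*np.sin(th)+.034*np.cos(th)); return Rc(p[2],th),np.array([p[0],p[1],hz])
def g(p):
    R,T=pose(p);tx=p[8]
    M=np.array([(.023,.018,0),(.023,-.018,0),(tx,.018,.046),(tx,-.018,.046),(-.0235,-.018,0),(-.0374,-.018,.046)])
    P=M@R.T+T
    return np.r_[(proj(t,P[:4])+p[4:6]-tp).ravel(),(proj(s,P)+p[6:8]-sp).ravel(),(p[3]-np.radians(58.5))/.04,p[4:6]/.7,p[6:8]/.7]
r=least_squares(g,[.434,-.198,2.2,1.0,0,0,0,0,.015]);x=r.x
print(x.round(4),np.degrees(x[2:4]).round(1),r.fun.round(1))
np.save("pose.npy",x)
R,T=pose(x);print("com",T+R@[-.011,0,.024],"origin",T)
for f,n,o,off in((s,"s",(160,95),x[6:8]),(t,"t",(300,205),x[4:6])):
    a=np.ascontiguousarray(cv2.resize(f["img"][o[1]:o[1]+80,o[0]:o[0]+90],None,fx=7,fy=7,interpolation=cv2.INTER_CUBIC))
    P=((proj(f,mesh(x[8])@R.T+T)+off-o+.5)*7).astype(np.int32); n2=len(P)//2
    cv2.polylines(a,[P[:n2],P[n2:]],True,(255,0,0)); 
    for i in(0,11,12,13): cv2.line(a,P[i].tolist(),P[i+n2].tolist(),(255,0,0))
    cv2.imwrite(f"pics/fit3{n}.png",a[:,:,::-1])
E
python3 fit3.py
```

```text
[ 0.431  -0.2037  2.1404  1.0056 -0.3222 -0.0254 -0.312  -0.2382  0.0069] [122.6  57.6] [ 0.2  0.4 -0.5  0.4  0.8 -0.2  0.2 -0.4  0.7  0.5  0.5  0.6  0.1 -1.
 -1.2 -0.3  1.  -0.2 -0.5  1.  -0.4 -0.5 -0.  -0.4 -0.3]
com [ 0.44510719 -0.22574776  0.02528798] origin [ 0.43099943 -0.20371914  0.02172273]
```

```bash
python3 -c "
import cv2,numpy as np
cv2.imwrite('pics/fit3.png',cv2.resize(np.hstack([cv2.imread('pics/fit3s.png'),cv2.imread('pics/fit3t.png')]),(794,353)))"
```

```text
(no output)
```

View pics/fit3.png

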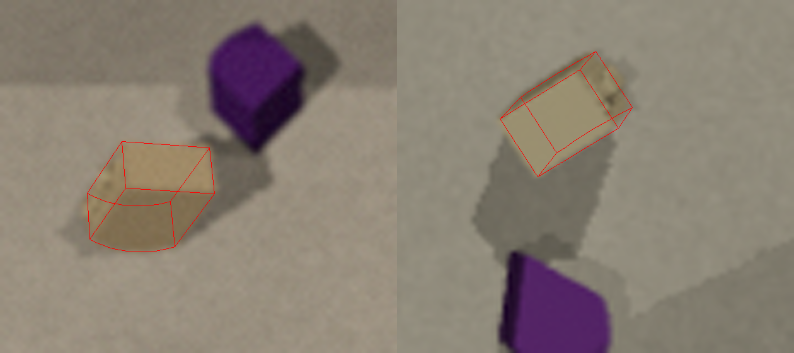

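The taper model fits both views: mass centre at about (0.445, -0.226, 0.025), yaw 122.6°, tilt 57.6°. Next I'll check which grasp and place attitudes the arm can reach.

```bash
cat >> h.py <<'E'
from scipy.spatial.transform import Rotation as Ro
def tool(psi,a,flip):
    # lean a: tool z = down*cos a + h*sin a ; tool y = +-cast y
    h=np.array([np.cos(psi),np.sin(psi),0]); z=np.array([0,0,-1])*np.cos(a)+h*np.sin(a)
    y=np.array([-np.sin(psi),np.cos(psi),0])*flip
    return np.c_[np.cross(y,z),y,z]
def q(R): return Ro.from_matrix(R).as_quat()
COM=np.array([.4451,-.2257,.0253]); PSI=np.radians(122.6); TH=np.radians(57.6)
PL=np.array([.6035,-.0415,.008])
LO=np.array([-2.66,-1.03,-1.14,-1.82,-1.45,-3.14]);HI=np.array([2.66,1.9,1.46,2.27,1.34,3.14])
E
python3 - <<'E'
from plant import arm
from h import *
m=lambda j: None if j is None else round(float(np.minimum(np.array(j)-LO,HI-np.array(j)).min()),2)
for fl in(1,-1):
  for a in(0,15,30,45,57.6):
    A=np.radians(a);Rt=tool(PSI,A,fl)
    g=COM+.019*Rt[:,2]
    jg=arm.solve_ik(g,q(Rt)); jp=arm.solve_ik(g-.08*Rt[:,2],q(Rt))
    out=[]
    for dp in range(-180,180,30):
        ps=PSI+np.radians(dp); b=A-TH
        Rp=tool(ps,b,fl); c=PL+Rc(ps,0)@[-.011,0,.024]; 
        j1=arm.solve_ik(c+.019*Rp[:,2],q(Rp)); j2=arm.solve_ik(c+[0,0,.08]+.019*Rp[:,2],q(Rp))
        if j1 is not None and j2 is not None: out.append((dp,m(j1),m(j2)))
    print(fl,a,m(jg),m(jp),None if jg is None else np.round(jg,2).tolist(),out)
E
```

```text
1 0 0.53 0.53 [-0.47, 0.38, -0.45, 0.74, 0.0, -2.61] [(-180, 0.32, 0.2), (-60, 0.52, 0.39), (-30, 0.5, 0.5), (0, 0.45, 0.49), (30, 0.03, 0.11), (90, 0.18, 0.25), (120, 0.33, 0.33), (150, 0.48, 0.48)]
1 15 0.45 0.43 [-0.54, 0.53, -0.22, 1.06, 0.12, -2.69] [(-180, 0.64, 0.5), (-150, 0.39, 0.25), (-120, 0.33, 0.18), (-90, 0.48, 0.33), (-60, 0.81, 0.66), (-30, 0.72, 0.72), (0, 0.56, 0.64), (30, 0.26, 0.35), (60, 0.12, 0.12), (90, 0.36, 0.46), (120, 0.6, 0.6), (150, 0.67, 0.67)]
1 30 0.36 0.34 [-0.59, 0.71, 0.01, 1.36, 0.2, -2.78] [(-180, 0.93, 0.77), (-150, 0.75, 0.59), (-120, 0.71, 0.55), (-90, 0.81, 0.66), (-60, 1.05, 0.89), (-30, 0.94, 0.97), (0, 0.69, 0.79), (30, 0.46, 0.46), (60, 0.13, 0.13), (90, 0.57, 0.67), (120, 0.79, 0.87), (150, 0.88, 0.88)]
1 45 0.27 0.25 [-0.62, 0.9, 0.24, 1.66, 0.27, -2.87] [(-180, 1.1, 1.03), (-150, 1.1, 0.93), (-120, 1.08, 0.91), (-90, 1.13, 0.97), (-60, 1.06, 1.08), (-30, 0.95, 1.05), (0, 0.84, 0.94), (30, 0.44, 0.44), (60, 0.12, 0.12), (90, 0.68, 0.68), (120, 0.88, 0.99), (150, 1.0, 1.1)]
1 57.6 0.2 0.11 [-0.64, 1.06, 0.43, 1.91, 0.3, -2.94] [(-180, 0.9
[... 819 characters left out ...]
), (-60, 0.93, 0.89), (-30, 0.94, 0.97), (0, 0.69, 0.79), (30, 0.5, 0.61), (60, 0.46, 0.57), (90, 0.57, 0.67), (120, 0.79, 0.87), (150, 0.88, 0.88)]
-1 45 0.61 0.39 [-0.62, 0.9, 0.24, 1.66, 0.27, 0.28] [(-180, 0.85, 0.85), (-150, 0.37, 0.37), (-120, 0.1, 0.1), (-90, 0.58, 0.58), (-60, 1.06, 1.07), (-30, 0.95, 1.05), (0, 0.84, 0.94), (30, 0.76, 0.87), (60, 0.75, 0.85), (90, 0.79, 0.9), (120, 0.88, 0.99), (150, 1.0, 1.1)]
-1 57.6 0.36 0.11 [-0.64, 1.06, 0.43, 1.91, 0.3, 0.2] [(-180, 0.95, 0.95), (-150, 0.42, 0.42), (-120, 0.11, 0.11), (-90, 0.65, 0.65), (-60, 0.96, 1.06), (-30, 0.97, 1.08), (0, 0.98, 1.09), (30, 0.99, 1.1), (60, 1.0, 1.1), (90, 0.99, 1.1), (120, 0.98, 1.09), (150, 0.96, 1.07)]
```

```bash
python3 - <<'E'
from plant import arm
from h import *
d=pickle.load(open("f0.pkl","rb"))
u=(np.array([(162,99),(402,151),(337,357),(83,301)])+.5)/6-.5+[190,180]
W=np.array([atz(d["scene"],v,.008) for v in u]);print("plate scene",W.mean(0))
A=np.radians(50);Rt=tool(PSI,A,-1);g=COM+.019*Rt[:,2]
print(arm.read_t())
arm.set_gripper(.07,50)
arm.move_to(g-.15*Rt[:,2],q(Rt)); print(arm.read_t(),arm.read_tool_pos())
arm.move_straight(g-.07*Rt[:,2],vel=.12)
print(arm.read_t(),arm.read_wrist_force())
for n in("scene","top"):
    f=arm.grab_frame(n);o=(150,70) if n=="scene" else (280,185)
    cv2.imwrite(f"pics/pre_{n}.png",cv2.resize(f["img"][o[1]:o[1]+110,o[0]:o[0]+120],None,fx=5,fy=5,interpolation=cv2.INTER_CUBIC)[:,:,::-1])
E
```

```text
plate scene [ 0.60276506 -0.0435125   0.008     ]
1.8
3.4 [ 0.49889876 -0.31103151  0.11011937]
4.2167 [-0.44699329 -0.70235363 -0.58622903]
```

View pics/pre_scene.png

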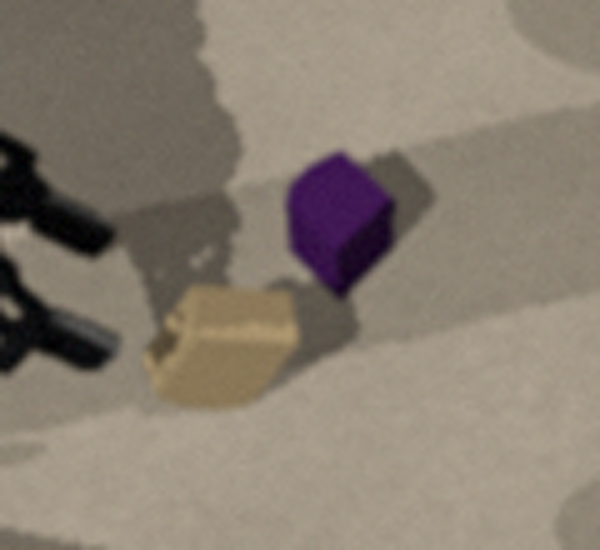

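View pics/pre_top.png

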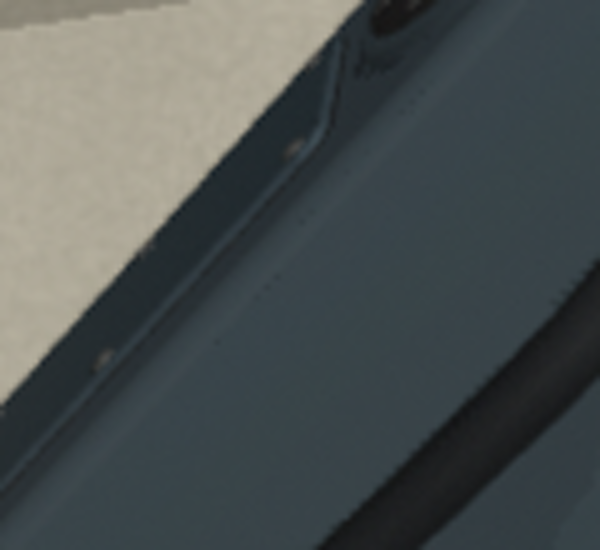

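In the scene crop the fingers, at (105,240) and (110,345), straddle the cast's flat sides and their midline points at its centre. The top view is blocked by the arm. I'll advance and grip.

```bash
python3 - <<'E'
from plant import arm
from h import *
A=np.radians(50);Rt=tool(PSI,A,-1);g=COM+.019*Rt[:,2]
arm.move_straight(g,vel=.08)
print(arm.read_t(),arm.read_wrist_force(),arm.read_tool_pos()-g)
f=arm.grab_frame("scene");o=(150,70)
a=f["img"][o[1]:o[1]+110,o[0]:o[0]+120]
arm.set_gripper(.0,50); print(arm.read_gripper_width(),arm.read_wrist_force(),arm.read_t())
f=arm.grab_frame("scene")
b=f["img"][o[1]:o[1]+110,o[0]:o[0]+120]
cv2.imwrite("pics/grip.png",cv2.resize(np.hstack([a,b]),None,fx=3.3,fy=3.3,interpolation=cv2.INTER_CUBIC)[:,:,::-1])
E
```

```text
5.3417 [ 0.80320865 -0.4352755  -0.10837435] [ 0.00029941 -0.00034376  0.00016333]
0.03564574572894166 [ 1.88493693 -1.23639337  1.84246961] 5.7917
```

View pics/grip.png

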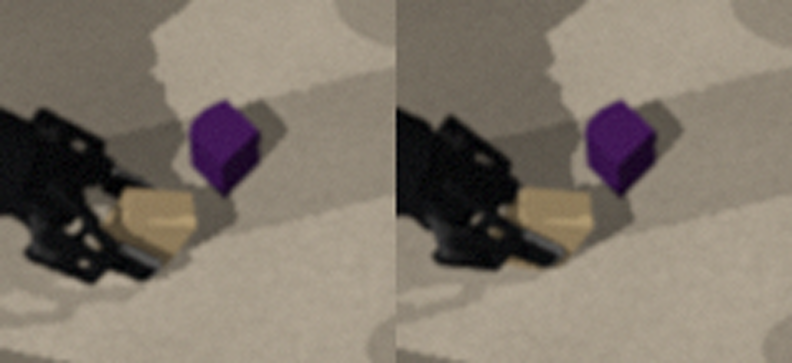

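The cast is gripped at 35.6 mm width and looks unmoved. I'll lift it and carry it over the plate, turning it level.

```bash
python3 - <<'E'
from plant import arm
from h import *
A=np.radians(50);Rt=tool(PSI,A,-1);g=COM+.019*Rt[:,2]
arm.move_straight(g+[0,0,.12],vel=.12)
print(arm.read_t(),arm.read_gripper_width(),arm.read_wrist_force())
ps=np.radians(100.2);b=A-TH;Rp=tool(ps,b,-1);PL=np.array([.6035,-.0423,.008])
c=PL+Rc(ps,0)@[-.011,0,.024]+.019*Rp[:,2]
np.savez("place.npz",c=c,Rp=Rp)
arm.move_to(c+[0,0,.06],q(Rp)); print(arm.read_t(),arm.read_gripper_width())
for n in("scene","top"):
    f=arm.grab_frame(n);o=(180,130) if n=="scene" else (200,110); pickle.dump(f,open(f"hov_{n}.pkl","wb"))
    cv2.imwrite(f"pics/hov_{n}.png",cv2.resize(f["img"][o[1]:o[1]+120,o[0]:o[0]+120],None,fx=5,fy=5,interpolation=cv2.INTER_CUBIC)[:,:,::-1])
E
```

```text
6.9917 0.03587390327621074 [-0.81629145  0.46509915 -2.22505611]
8.0333 0.035628922486114045
```

View pics/hov_scene.png

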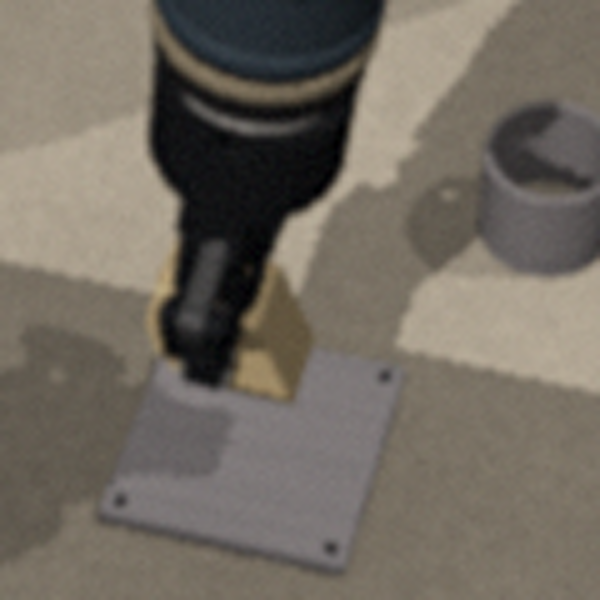

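View pics/hov_top.png

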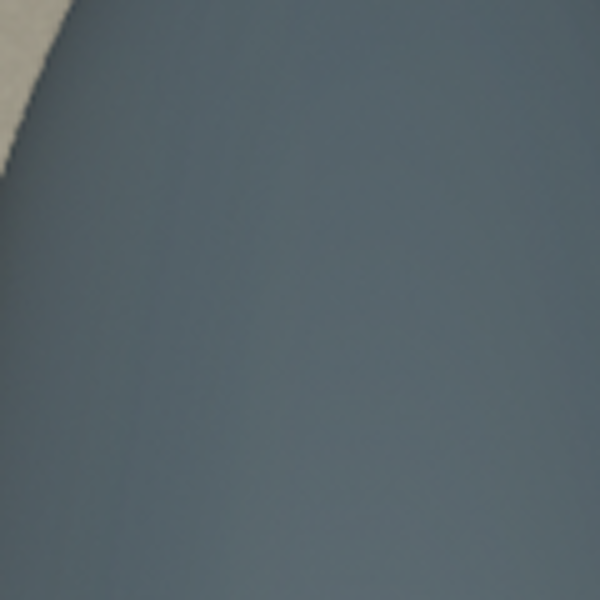

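```bash
python3 - <<'E'
from h import *
f=pickle.load(open("hov_scene.pkl","rb"));o=(180,130);k=6
a=np.ascontiguousarray(cv2.resize(f["img"][o[1]:o[1]+100,o[0]:o[0]+100],None,fx=k,fy=k,interpolation=cv2.INTER_CUBIC))
zs=np.linspace(0,46,12); p=[(6-np.sqrt(45**2-(z-34)**2),z) for z in zs]+[(7,46),(23,0)]
M=np.array([(x,y,z) for y in(-18,18) for x,z in p])/1000
P=((proj(f,M@Rc(np.radians(100.2),0).T+[.6035,-.0423,.068])-o+.5)*k).astype(int);n=len(P)//2
cv2.polylines(a,[P[:n],P[n:]],True,(255,0,0))
for i in(0,11,12,13): cv2.line(a,P[i].tolist(),P[i+n].tolist(),(255,0,0))
cv2.imwrite("pics/hovfit.png",a[:,:,::-1])
E
```

View pics/hovfit.png

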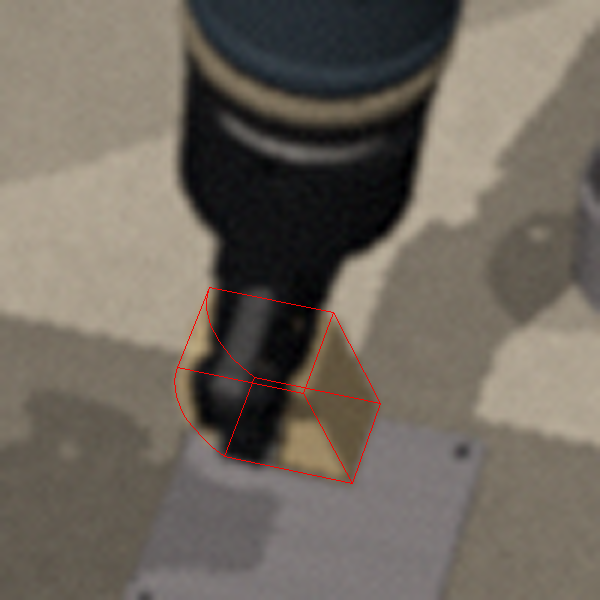

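The model overlay matches the held cast to about 1 px, and the cast is level. I'll lower it, watching the wrist force for contact.

```bash
python3 - <<'E'
from plant import arm
from h import *
z=np.load("place.npz");c,Rp=z["c"],z["Rp"]
arm.move_straight(c+[0,0,.008],vel=.08); arm.hold(.2)
f0=np.array(arm.read_wrist_force());print(f0,arm.read_t())
for dz in np.arange(.006,-.0051,-.001):
    arm.move_straight(c+[0,0,dz],vel=.02); F=np.array(arm.read_wrist_force())-f0
    print(round(dz,4),F.round(1))
    if F[2]>4: break
f=arm.grab_frame("scene");o=(180,130)
cv2.imwrite("pics/down.png",cv2.resize(f["img"][o[1]:o[1]+110,o[0]:o[0]+100],None,fx=5,fy=5,interpolation=cv2.INTER_CUBIC)[:,:,::-1])
print(arm.read_t())
E
```

```text
[-0.18796188  0.03439648 -2.08120507] 9.1333
0.006 [0.1 0.3 0.7]
0.005 [ 0.2  1.  -0.2]
0.004 [ 0.5 -0.3  0.1]
0.003 [-3.  -1.   6.5]
10.1833
```

View pics/down.png

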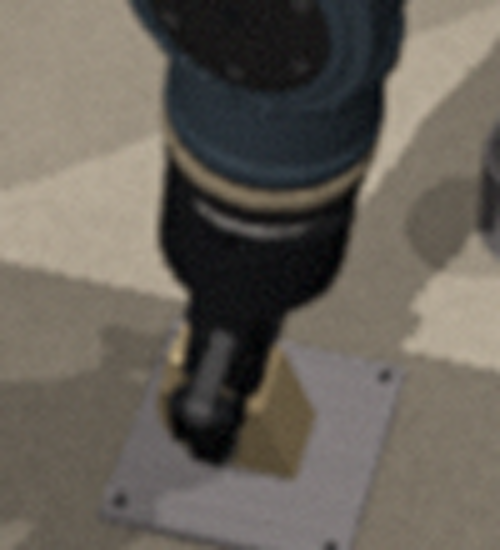

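```bash
python3 - <<'E'
from plant import arm
from h import *
z=np.load("place.npz");c,Rp=z["c"],z["Rp"]
for dz in(.0022,.0015,.0008):
    arm.move_straight(c+[0,0,dz],vel=.02); F=np.array(arm.read_wrist_force());print(dz,F.round(1))
    if F[2]>10: break
arm.set_gripper(.06); print(arm.read_gripper_width(),arm.read_wrist_force(),arm.read_t())
p=np.array(arm.read_tool_pos())
arm.move_straight(p-.12*Rp[:,2],vel=.12)
ps=np.array(arm.read_joints());print(ps,arm.read_t())
j=ps.copy(); j[0]=-.9; arm.move_joints(j)
arm.hold(.2)
d={}
for n in("scene","top"):
    f=arm.grab_frame(n);d[n]=f;o=(180,150) if n=="scene" else (200,110)
    cv2.imwrite(f"pics/end_{n}.png",cv2.resize(f["img"][o[1]:o[1]+110,o[0]:o[0]+110],None,fx=5,fy=5,interpolation=cv2.INTER_CUBIC)[:,:,::-1])
    cv2.imwrite(f"pics/full_{n}.png",f["img"][:,:,::-1])
    print(n,[(r["location"],r["score"]) for r in arm.spot_point(n,"quad_cast")])
pickle.dump(d,open("fend.pkl","wb"));print(arm.read_t())
E
```

```text
0.0022 [-3.1 -1.6 10.7]
0.05999180238906203 [-0.05192147 -0.7748458   0.3693308 ] 10.7917
[-9.15273388e-05  4.01101841e-01 -3.80664731e-02  1.10919551e+00
 -1.30549899e-01  1.39121154e+00] 11.9417
scene [([213.6, 120.5], 0.79), ([233.5, 219.1], 0.71)]
top [([259.4, 163.0], 0.98), ([330.3, 266.5], 0.94), ([166.9, 224.5], 0.29)]
14.2417
```

View pics/end_scene.png

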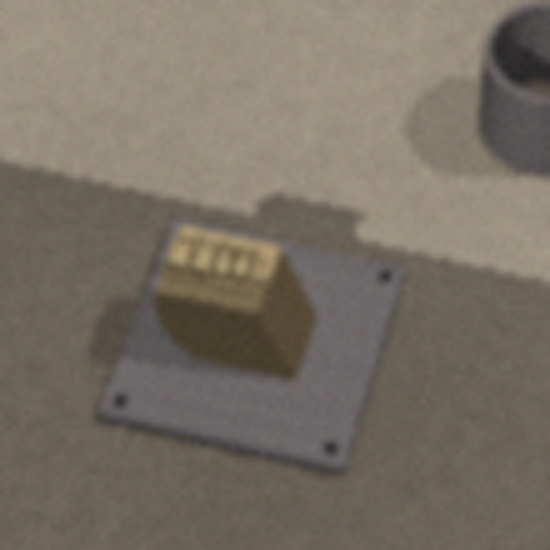

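View pics/end_top.png

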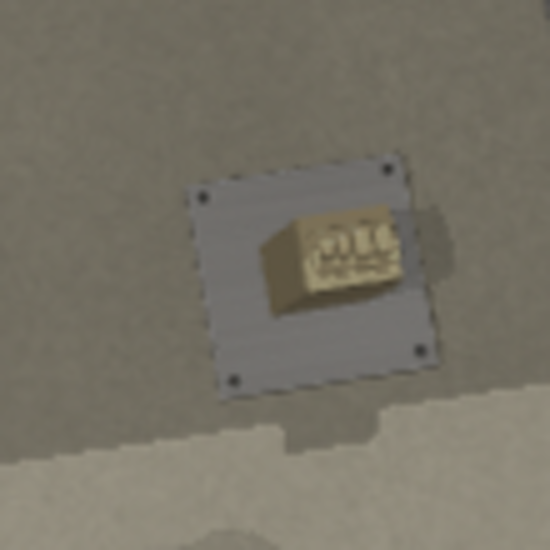

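View pics/full_scene.png

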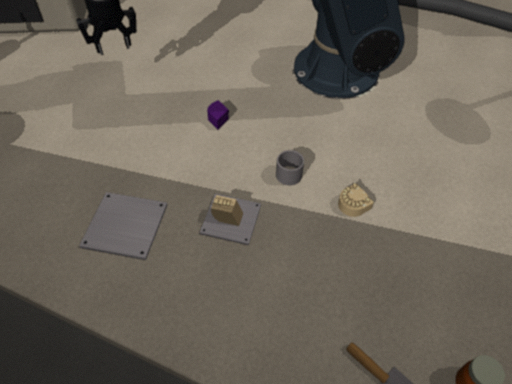

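It's upright with teeth up, the gripper is clear, and the ring, arch and purple part are unmoved. I'll measure the centring.

```bash
python3 - <<'E'
from h import *
d=pickle.load(open("fend.pkl","rb"));s,t=d["scene"],d["top"]
pp=lambda l,o:(np.array(l,float)+.5)/5-.5+o
# points: toe base (+-y), toe top(+-y)
M=np.array([(23,-18,0),(23,18,0),(7,-18,46),(7,18,46)])/1000
sp=pp([(295,379),(316,318)],(180,150)); tp=pp([(274,316),(262,246)],(200,110))
# in scene nearest toe corner is -y? try both
for sw in(0,1):
    i=[0,1] if not sw else [1,0]
    for wt,ws,nm in((1,1,'both'),(1,0,'top'),(0,1,'scene')):
        def g(p):
            P=M[:2]@Rc(p[2],0).T+[p[0],p[1],.008]
            return np.r_[ws*(proj(s,P)-sp[i]).ravel(),wt*(proj(t,P)-tp[::-1][i]).ravel()]
        r=least_squares(g,[.6035,-.0423,np.radians(100)]);print(sw,nm,r.x.round(4),np.degrees(r.x[2]).round(1),np.abs(r.fun).max().round(2))
        if not sw and nm=='both': X=r.x
zs=np.linspace(0,46,12); p=[(6-np.sqrt(45**2-(z-34)**2),z) for z in zs]+[(7,46),(23,0)]
MM=np.array([(x,y,z) for y in(-18,18) for x,z in p])/1000
out=[]
for f,o in((s,(180,150)),(t,(200,110))):
    a=np.ascontiguousarray(cv2.resize(f["img"][o[1]:o[1]+100,o[0]:o[0]+100],None,fx=4,fy=4,interpolation=cv2.INTER_CUBIC))
    P=((proj(f,MM@Rc(X[2],0).T+[X[0],X[1],.008])-o+.5)*4).astype(int);n=len(P)//2
    cv2.polylines(a,[P[:n],P[n:]],True,(255,0,0))
    for i in(0,11,12,13): cv2.line(a,P[i].tolist(),P[i+n].tolist(),(255,0,0))
    out.append(a)
cv2.imwrite("pics/endfit.png",np.hstack(out)[:,:,::-1])
E
```

```text
0 both [ 0.6036 -0.0428  1.748 ] 100.2 0.72
0 top [ 0.6042 -0.0425  1.7488] 100.2 0.01
0 scene [ 0.6029 -0.0433  1.7477] 100.1 0.45
1 both [5.9550e-01 2.4000e-03 4.8896e+00] 280.2 0.72
1 top [ 0.596   0.0028 -1.3928] -79.8 0.01
1 scene [5.9480e-01 2.0000e-03 4.8893e+00] 280.1 0.45
```

View pics/endfit.png

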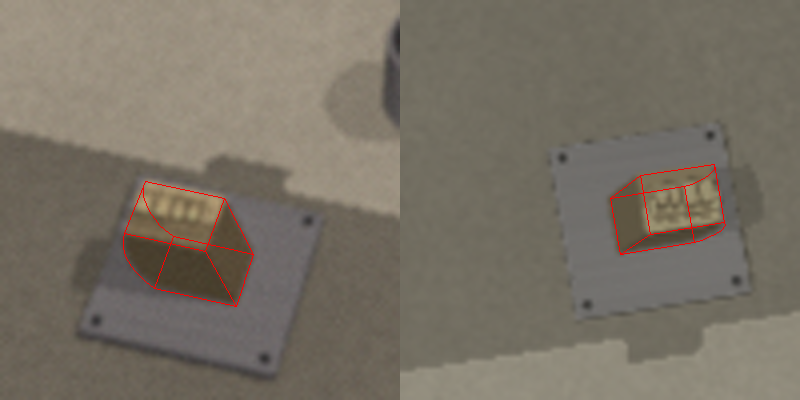

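The base centre is at (0.6036, -0.0428), within about 1 mm of the plate centre, and the outline fits a cast standing flat. I'll hand it in.

```bash
python3 -c "
from plant import arm
arm.finish_job();print(arm.read_t())"
```

```text
the job is handed in; nothing more can be done
the job is handed in; nothing more can be done
```

The buff half-jaw cast now stands on its flat base, teeth up, in the middle of the smaller plate. I handed the job in at about 14.2 s on the robot's clock.

- **What I did:** I gripped the cast by its flat sides at the mass centre and turned it level above the plate. I lowered it until it touched with about 11–13 N, let go and moved the arm well clear.
- **Last checks:** The two cameras put the base centre at (0.604, -0.043), within about 1 mm of the plate centre, and square to its sides. The outline matches a cast standing flat. By eye, the ring, the full-arch cast and the purple part had not moved.
- **What disagreed:** My first pose fits failed by about 3 pixels because I took the toe face as square to the base, when it slopes back. A fit that allowed for the slope agreed in both views. Contact came about 3 mm higher than expected. The top camera was blocked by the arm before the grasp and over the plate, so only the scene camera checked those steps.

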